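# Set the cap holder's bay with the flat gauge blade

## Task

Set the adjustable cap holder on the oak rail for the 88 mm lens caps: slide the flat aluminium gauge blade, nose first, into the bay between the two cheeks until its black cross line is level with the mouth of the bay. Then push the grey sliding cheek (the one with the blue thumb pad) up until the blade is snug between both cheeks, and leave it set like that with the blade in place. Leave the other things on the rail undisturbed.

Things in the scene. Friction and masses are not known exactly. Their poses are not given: they have to be found in the camera images.
- mouth (a point): Middle of the holder's bay mouth (for a bay 88 mm wide), in the plane of the cheeks' end faces, on the rail's top (z = 0.025). x points across the bay from the grey sliding cheek to the black fixed cheek, away from the robot; y points into the bay, the way the blade goes in; z up. The holder is screwed to the rail; its place and yaw vary. The bay is open at both ends, its floor is the bare rail.
- fixed_cheek (a point): Middle of the black fixed cheek's inner face, at rail level: x = +44 mm, y = 70 mm in the frame of mouth, same axes. Both cheeks are 140 mm long (y), 72 mm high, 14 mm thick. The grey cheek's inner face is at x = -56 mm + joint value from mouth. At the mouth both inner faces flare outwards by 8 mm over the first 15 mm.
- guide_rods (a point): Point midway between the two 8 mm steel guide rods, above the middle of the 88 mm bay, 70 mm in from the mouth and 50 mm above the rail, axes as mouth. The rods run along x, 60 mm to either side in y, undersides 46 mm above the rail; they cross the bay and run on towards the robot to two feet, 16 by 18 mm and 62 mm high, centred at x = -120 mm.
- cheek (a joint): Position of the grey sliding cheek in m: 0 = bay 100 mm wide, grows as the cheek moves towards the fixed cheek (along +x of mouth); bay width = 0.100 - value. It starts somewhere between 0 and 0.006, is stiffened by about 2.5 N of friction and stays where it is left.
- thumb_pad (a point): Middle of the outer face of the blue thumb pad on the grey cheek: 44 mm long (y), 32 mm high, standing 12 mm out from the cheek's outer side towards the robot (-x of mouth), centre 50 mm above the rail. Moves with the cheek; axes as those of mouth. Push it along +x to close the bay.
- gauge_mid (a point): Centre (half-way up, 6 mm above the rail) of the flat aluminium gauge blade: 160 mm long (its y axis, nose at +80 mm with corners rounded to 12 mm radius, square tail edge at -80 mm), 88 mm wide (its x axis), 12 mm thick, about 0.42 kg. It lies flat on the rail in front of the mouth, roughly pointing at it; it is too wide for a gripper and is meant to be pushed by its edges.
- gauge_line (a point): Middle of the black cross line on the blade, half-way up the blade's thickness: on its centre line, 100 mm behind the nose and 60 mm ahead of the tail edge. The line is 3 mm broad and runs right across the top. Axes as those of gauge_mid.
- vase: Empty blue ceramic bud vase, 80 mm across, 145 mm tall, standing on the rail; origin under its centre. Bystander.
- teleconverter: Aluminium teleconverter, 68 mm across and 46 mm tall, standing on the rail; origin under its centre. Bystander.
- mount_cap: Steel lens mount cap, 68 mm across and 10 mm thick, lying on the rail; origin under its centre. Bystander.
- acrylic_box: Clear flip-top acrylic box with a shut swing door, 120 mm (x) by 170 mm (y), 100 mm tall, fixed to the rail; origin under its centre. Bystander.
- cap_pile: Neat pile of three black lens caps nested into one another, 88 mm across and 30 mm high in all, lying on the rail; origin under its centre. Bystander.
- brush: Flat lens brush with a wooden handle, 170 mm long, lying on the rail roughly along x; origin on the rail under its middle. Bystander.

How it is judged (in metres and radians):
On the way:
1. the blade is in the bay, its line level with the mouth to 5 mm (y of gauge_line in the frame of mouth between -0.005 and 0.005 m and x of gauge_line in the frame of mouth between -0.015 and 0.004 m and height (world z) of gauge_line below 0.035 m), for 0.2 s.
At the end, for the whole second after the job is handed in: The blade lies flat on the rail in the bay, nose inwards, its line level with the mouth to 5 mm and square to the bay (0.03 rad); the grey cheek is closed on it so that the bay is 88 mm wide to 1.5 mm; all is at rest and released (y of gauge_line in the frame of mouth between -0.005 and 0.005 m and x of gauge_line in the frame of mouth between -0.003 and 0.003 m and y of gauge_mid in the frame of mouth above 0 m and angle between the y axis of gauge_mid and the y axis of mouth, either way round below 0.03 rad and height (world z) of gauge_line below 0.035 m and value of joint cheek between 0.0105 and 0.0135 m and linear speed of gauge below 0.01 m/s); the robot touches nothing.
It fails at once if the vase is tipped or shifted by more than 20 mm (angle between vase's own z axis and vertical above 0.3 rad or distance of vase from where it was at the start of the episode above 0.02 m).
It fails at once if the pile of caps is moved by more than 20 mm (distance of cap_pile from where it was at the start of the episode above 0.02 m).
It fails at once if the teleconverter or the mount cap is moved by more than 20 mm (distance of any of teleconverter, mount_cap from where it was at the start of the episode above 0.02 m).
It fails at once if the brush is moved by more than 20 mm (distance of brush from where it was at the start of the episode above 0.02 m).
It also fails if it takes over 72 s, if anything falls off the work surface, if the arm or the gripper's body presses on something with over 40 N, if the wrist force passes 120 N, or if a joint passes its speed limit or range.

## Robot

A 6-joint arm with a two-finger parallel gripper is mounted at the origin on the work surface. World frame = base frame: x ahead of the robot, y to its left, z up, the work surface at z = 0. Lengths are in mm, angles in rad, forces in N, time in s.
With the tool pointing down it reaches from about 350 to 875 mm from the base axis. Payload 4.2 kg.
Tool frame: the origin (TCP) lies midway between the tips of the shut fingers; the grasp point (between the pads) lies 19 mm behind it; z points along the fingers, y is the direction in which the jaws open and shut (so a half turn about z gives the same grasp; the last joint's range is limited). The gripper opens to 85 mm and grips with 20 to 120 N. Pads are 22 mm wide; open, the fingers measure 114 mm over their backs; the gripper's body (76 mm by 85 mm) begins 54 mm behind the grasp point. The pads swing forward as they close: fully open they stand 13 mm farther back than shut.
Start: joints at [-0.997, 0.385, 0.008, 0, -1.194, -0.259], TCP at [193.532, -594.26, 231.312] pointing down, gripper open.
Joint ranges: [-3.14, 3.14], [-1.21, 2.06], [-1.07, 1.41], [-3.16, 2.05], [-2.99, -0.16], [-3.1, 3.1]. Speed limits (rad/s): [2.79, 2.79, 3.14, 3.14, 3.14, 3.14].

## Interface

Orientations are given as a unit quaternion [x, y, z, w].
In Python, from bench import arm, eyes, nets gives the robot as it stands.
- The arm moves only by the tool jog_arm, never from a script. Its argument "rows" is a list of rows, each a list of 3 entries, a list of its own where there are three numbers: the shift along the tool's x, y, z in cm, then the turn, a rotation vector about the tool's x, y, z in degrees, then the finger opening in cm, from 0 to 8.54. In form: [[[x, y, z], [ax, ay, az], jaw], ...]. A call has 1 to 10 rows; each row shifts and turns the commanded pose from where the row before left it, along the tool's axes as they then stand; what a row does not reach is not made up. A row lasts 1/8 s, in which the tool goes at most 62.5 mm and 10.7 degrees, less where a joint would pass 70% of its speed; a pose out of reach is approached as far as the arm can. A call with a gripper value outside its range is refused whole. The fingers move at their own pace and stop on an object; the grip force is fixed at half the most. Time passes only in rows, so rows that do not move let the fingers close. It gives the time, the measured TCP pose, the force and the opening at its end, in the units of the state.
- arm.read_state(): the state, without advancing time (a new reading comes with each control period).
- eyes.get_image(name): name is "scene" or "side" or "wrist"; returns the picture (400x640x3 uint8, red, green, blue); there is no depth.
- eyes.camera_model(name): a dict with "K" (3x3 intrinsics, pixels), "k1" (the pictures are not rectified: a ray, as slopes to the right and down, at radius r is drawn at 1 + k1 r^2 times it, then the intrinsics apply), "rvec" (rotation vector, rad) and "tvec" (3), from world to camera coordinates, as OpenCV has them. Camera axes: x right, y down, z forward; pixel columns grow to the right and rows downward; lengths in mm; the calibration is good to about 2 mm. A picture is of the moment at which its call begins: read the wrist's pose just before it. camera_model takes no time and is no camera call; for the wrist camera it gives the pose at the moment of the call.
- arm.job_done(): hands the job in, once; it reports no verdict.
Trained networks look in the newest picture that a camera, given by its name, has taken for a name from the list of things; names that differ only in an ending like _2 or _b are one class to them, and where a whole thing is asked for, a point or a joint stands for the part that bears it (a point fixed in the world has none). Each returns a list of dicts, best first, with "conf" (0 to 1); they miss things now and then, are a little off and sometimes report something else, mostly with a low value. They report only what shows in the picture. A call takes as long as a camera call.
- nets.boxes_of(camera, name): "position" ([column, row] as shares, 0 to 1, of the picture: columns of its width, rows of its height, amid what is visible of it).
The state is a dict: "clock": time; "joints": joint angles; "joint_vel": joint speeds; "joint_efforts": joint torques, N m; "position": TCP position; "ee_rot": TCP orientation; "contact_force": force on the tool from outside, world axes, zero at the start; "wrist_torque": the same for the moment, N m; "gripper_width": finger opening in mm.
Only numpy, scipy, OpenCV 4.12 (cv2) and the standard library are available. Lean on these libraries where they do the work, as an engineer would, in place of code of your own. Each camera call takes 0.05 s, during which the arm holds its last target.

## Working session

There is one attempt and no reset: what is moved stays moved. The work goes in short steps, Python scripts to look and compute and a tool call to move; the robot and the scene stay as the last step left them, time stands still between calls to the robot, and variables do not carry over. Pictures are saved under pics/ and viewed, and the job is handed in when it is done.

Besides the shell and the picture viewer there is one more tool, called by a JSON object that holds its "method" and its "body", one argument or row to a line. jog_arm: Moves the arm, as the interface text tells. Its arguments: {"type":"object","properties":{"rows":{"type":"array","items":{"type":"array"}}},"required":["rows"]}

```bash
mkdir -p pics; ls; python3 - <<'E'
from bench import arm, eyes, nets
import cv2
print(arm.read_state())
for c in ["scene","side","wrist"]:
    im=eyes.get_image(c); cv2.imwrite(f"pics/{c}0.png",im[:,:,::-1]); print(c,eyes.camera_model(c))
E
```

```text
pics
{'clock': 0.0, 'joints': array([-9.97389153e-01,  3.85569493e-01,  6.64775159e-03, -5.16871126e-04,
       -1.19399211e+00, -2.58613383e-01]), 'joint_vel': array([ 0.00086571, -0.00108959, -0.00093133,  0.00284575,  0.00149284,
       -0.00029169]), 'joint_efforts': array([-2.43239474e-04, -3.92286980e+01,  1.88405192e+01,  4.18643117e+00,
       -4.58713665e-03,  1.17850144e-05]), 'position': array([ 193.36831359, -593.73075228,  230.21969697]), 'ee_rot': array([-1.56653553e-01,  9.87653019e-01,  1.06553069e-03, -2.08144846e-04]), 'contact_force': array([-0.84477308,  0.68505863, -0.38578337]), 'wrist_torque': array([ 0.0026401 ,  0.02670631, -0.03428467]), 'gripper_width': 85.48648355692394}
scene {'K': array([[418.07147575,   0.        , 321.03295241],
       [  0.        , 418.07147575, 200.94869738],
       [  0.        ,   0.        ,   1.        ]]), 'k1': -0.06236857180426845, 'rvec': array([ 0.85347779,  2.63860734, -0.95343342]), 'tvec': array([ 465.19733615, -190.65958055, 1917.40353402])}
side {'K': array([[471.71375093,   0.        , 317.30509777],
       [  0.        , 471.71375093, 188.43450817],
       [  0.        ,   0.        ,   1.        ]]), 'k1': -0.1344815681080212, 'rvec': array([ 2.31188441, -0.28546226,  0.10682825]), 'tvec': array([-559.74916979,  184.29832391, 1622.51320263])}
wrist {'K': array([[340.90551399,   0.        , 318.94569134],
       [  0.        , 340.90551399, 201.66867657],
       [  0.        ,   0.        ,   1.        ]]), 'k1': -0.0028299963827520735, 'rvec': array([-1.73314062, -2.38447877, -0.35678476]), 'tvec': array([624.85130555, -40.58709635, 380.18743708])}
```

View pics/scene0.png

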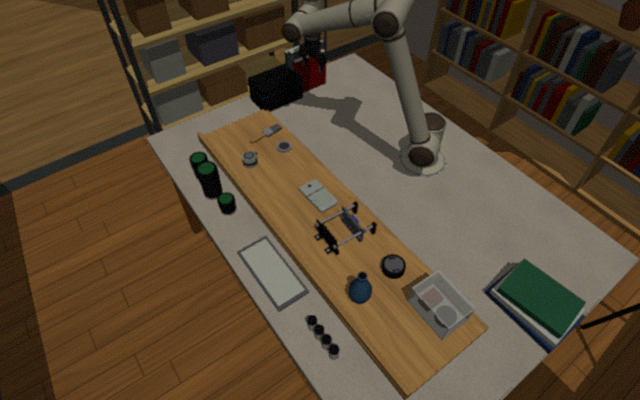

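View pics/side0.png

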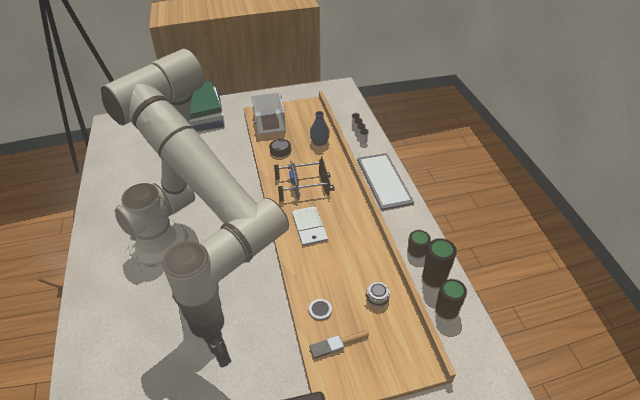

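View pics/wrist0.png

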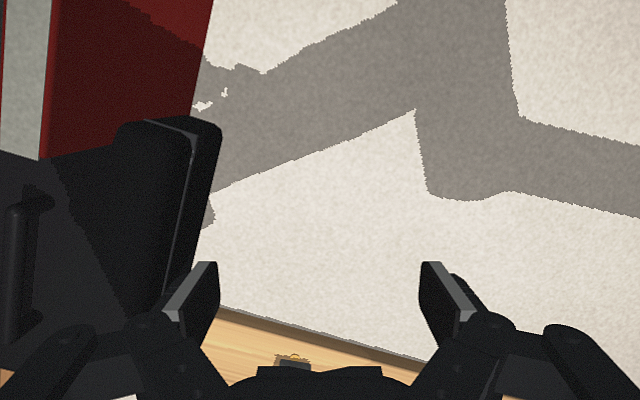

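```bash
cat > h.py <<'E'
import numpy as np, cv2
from bench import arm, eyes, nets
def dist(m): return np.array([m["k1"],0,0,0,0.])
def proj(m,P): return cv2.projectPoints(np.asarray(P,float).reshape(-1,1,3),m["rvec"],m["tvec"],m["K"],dist(m))[0].reshape(-1,2)
def back(m,px,z):
    u=cv2.undistortPoints(np.asarray(px,float).reshape(-1,1,2),m["K"],dist(m)).reshape(-1,2)
    R=cv2.Rodrigues(m["rvec"])[0]; C=-R.T@m["tvec"]
    d=np.c_[u,np.ones(len(u))]@R
    return C+d*((z-C[2])/d[:,2])[:,None]
def crop(im,x0,y0,w,h,s,name):
    cv2.imwrite(name,cv2.resize(im[y0:y0+h,x0:x0+w,::-1],None,fx=s,fy=s,interpolation=cv2.INTER_CUBIC))
def save(c,name):
    m=eyes.camera_model(c); im=eyes.get_image(c); cv2.imwrite(name,im[:,:,::-1]); np.savez(name[:-4]+".npz",**m); return m,im
E
python3 - <<'E'
from h import *
for c,zs in [("scene",1),("side",1)]:
    m=eyes.camera_model(c)
    im=cv2.imread(f"pics/{c}0.png")[:,:,::-1]
    if c=="scene": crop(im,270,160,150,110,5,"pics/sc_c.png")
    else: crop(im,240,140,120,115,5,"pics/sd_c.png")
    for n,z in [("gauge_mid",31),("fixed_cheek",60),("thumb_pad",75),("vase",90),("cap_pile",40),("teleconverter",48),("mount_cap",30),("brush",30),("acrylic_box",75)]:
        for d in nets.boxes_of(c,n)[:2]:
            px=np.array(d["position"])*[640,400]
            print(c,n,round(d["conf"],2),px.round(1),back(m,px,z)[0].round())
E
```

```text
scene gauge_mid 0.59 [322.5 196.3] [518. -67.  31.]
scene fixed_cheek 0.82 [345.6 226.7] [550. 128.  60.]
scene fixed_cheek 0.71 [395.  263.9] [508. 362.  60.]
scene thumb_pad 0.83 [350.7 226.7] [542. 147.  75.]
scene thumb_pad 0.54 [252.2 159.5] [ 664. -386.   75.]
scene vase 0.8 [360.5 288.7] [683. 377.  90.]
scene cap_pile 0.79 [393.2 265.6] [508. 356.  40.]
scene teleconverter 0.68 [252.8 158.3] [ 647. -417.   48.]
scene mount_cap 0.44 [282.9 147.3] [ 491. -415.   30.]
scene brush 0.61 [267.  130.2] [ 488. -562.   30.]
scene acrylic_box 0.83 [435.6 303.8] [510. 562.  75.]
side gauge_mid 0.82 [305.1 224.8] [514. -79.  31.]
side fixed_cheek 0.58 [299.  175.8] [541. 143.  60.]
side thumb_pad 0.61 [295.8 178.8] [524. 113.  75.]
side thumb_pad 0.26 [308.9 227.1] [ 516. -131.   75.]
side vase 0.95 [319.  131.4] [672. 356.  90.]
side cap_pile 0.73 [277.5 149.7] [494. 344.  40.]
side teleconverter 0.68 [376.9 294.8] [ 657. -424.   48.]
side mount_cap 0.84 [316.4 307.5] [ 473. -411.   30.]
side mount_cap 0.38 [298.1 176.1] [544. 175.  30.]
side brush 0.72 [336.9 342.1] [ 502. -535.   30.]
side acrylic_box 0.96 [268.  116.6] [489. 537.  75.]
side acrylic_box 0.39 [379.2 294.8] [ 655. -442.   75.]
```

View pics/sc_c.png

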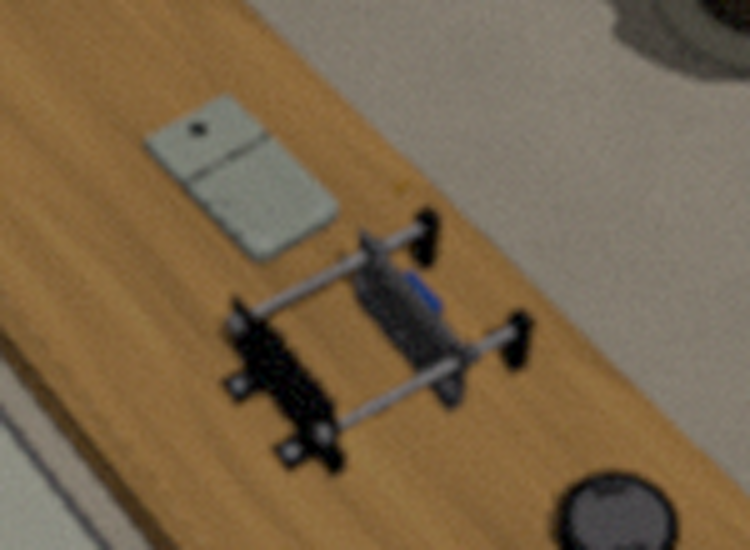

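View pics/sd_c.png

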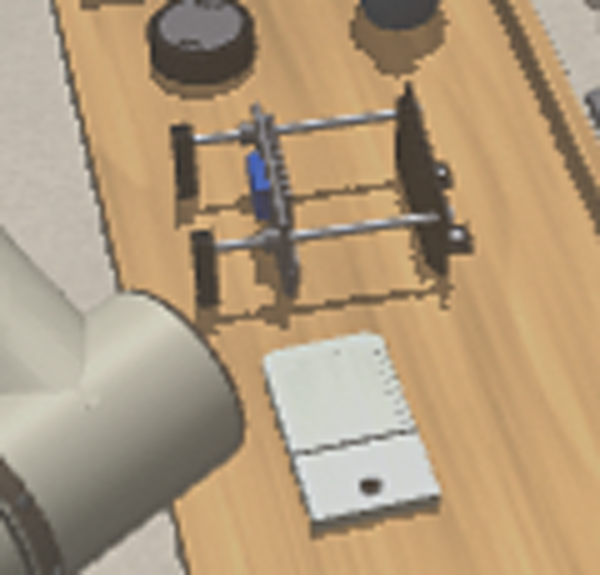

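```bash
python3 - <<'E'
from h import *
from scipy.spatial.transform import Rotation as Ro
s=arm.read_state(); m=eyes.camera_model("wrist")
Rt=Ro.from_quat(s["ee_rot"]).as_matrix(); R=cv2.Rodrigues(m["rvec"])[0]; C=-R.T@m["tvec"]
print("tool axes cols\n",Rt.round(3)); print("cam in tool",(Rt.T@(C-s["position"])).round(1)); print("cam axes in tool (cols x,y,z)\n",(Rt.T@R.T).round(3))
# line points: scene & side blade
for c,off,pts in [("scene",(270,160),[(145,142),(228,95),(338,212),(265,262)]),("side",(240,140),[(313,520),(438,497),(380,335),(265,357)])]:
    m=eyes.camera_model(c); px=np.array(pts)/5+off; P=back(m,px,37); print(c,P.round(0)); print((P[2]+P[3]-P[0]-P[1])/2)
E
```

```text
tool axes cols
 [[-0.951 -0.31   0.   ]
 [-0.31   0.951  0.   ]
 [-0.     0.    -1.   ]]
cam in tool [  72.6   -0.6 -144.1]
cam axes in tool (cols x,y,z)
 [[-0.001 -0.957 -0.292]
 [ 1.    -0.001 -0.   ]
 [ 0.    -0.292  0.957]]
scene [[ 575. -156.   37.]
 [ 487. -159.   37.]
 [ 490.   -1.   37.]
 [ 569.    6.   37.]]
[ -1.98584696 160.57374041   0.        ]
side [[ 486. -166.   37.]
 [ 571. -167.   37.]
 [ 570.  -10.   37.]
 [ 485.  -11.   37.]]
[ -1.09849798 155.87049242   0.        ]
```

{"method": "jog_arm", "body": {
  "rows": [
    [[0, 0, -2.2], [0, 0, -10.3], 8.5],
    [[0, 0, -2.2], [0, 0, -10.3], 8.5],
    [[0, 0, -2.2], [0, 0, -10.3], 8.5],
    [[0, 0, -2.2], [0, 0, -10.3], 8.5],
    [[0, 0, -2.2], [0, 0, -10.3], 8.5],
    [[0, 0, -2.2], [0, 0, -10.3], 8.5],
    [[0, 0, -2.2], [0, 0, -10.2], 8.5]
  ]
}}

```text
clock: 1.92
position: [193.5, -594.2, 386.1]
ee_rot: [0.709, -0.705, 0.0, -0.0]
contact_force: [0.5, -0.3, 0.4]
gripper_width: 84.9
```

{"method": "jog_arm", "body": {
  "rows": [
    [[-5.1, -2.9, 0], [0, 0, 0], 8.5],
    [[-5.1, -2.9, 0], [0, 0, 0], 8.5],
    [[-5.1, -2.9, 0], [0, 0, 0], 8.5],
    [[-5.1, -2.9, 0], [0, 0, 0], 8.5],
    [[-5.1, -2.9, 0], [0, 0, 0], 8.5],
    [[-5.1, -2.9, 0], [0, 0, 0], 8.5]
  ]
}}

```text
clock: 2.68
position: [367.8, -286.4, 385.6]
ee_rot: [0.707, -0.707, 0.0, -0.0]
contact_force: [0.5, 0.1, 0.1]
gripper_width: 85.0
```

{"method": "jog_arm", "body": {
  "rows": [
    [[-5.1, -2.9, 0], [0, 0, 0], 8.5],
    [[-5.1, -2.9, 0], [0, 0, 0], 8.5],
    [[-5.1, -2.9, 0], [0, 0, 0], 8.5],
    [[-5.1, -2.9, 0], [0, 0, 0], 8.5],
    [[-5.1, -2.9, 0], [0, 0, 0], 8.5],
    [[-5.1, -2.9, 0], [0, 0, 0], 8.5]
  ]
}}

```text
clock: 3.42
position: [541.7, 19.8, 385.7]
ee_rot: [0.707, -0.707, 0.0, -0.0]
contact_force: [0.5, -0.7, 0.7]
gripper_width: 85.1
```

```bash
python3 - <<'E'
from h import *
m,im=save("wrist","pics/w1.png"); print(arm.read_state()["position"])
E
```

```text
[544.79817178  24.61132419 383.76790778]
```

View pics/w1.png

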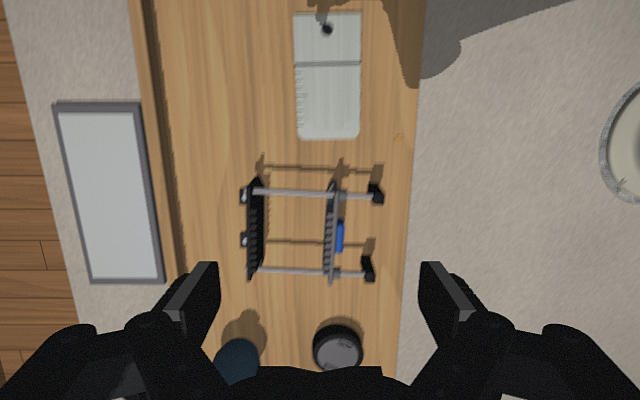

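```bash
python3 - <<'E'
from h import *
m,im=save("wrist","pics/w1b.png"); print(arm.read_state()["position"])
crop(im,275,0,110,150,4,"pics/w1_bl.png"); crop(im,225,145,170,145,4.7,"pics/w1_bay.png")
E
```

```text
[542.99126762  22.12250119 383.53034072]
```

View pics/w1_bl.png

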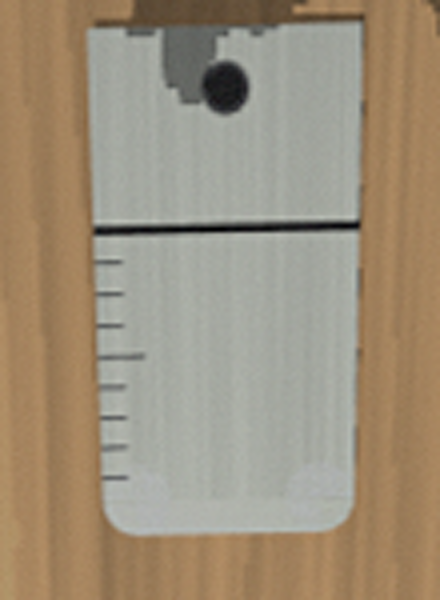

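View pics/w1_bay.png

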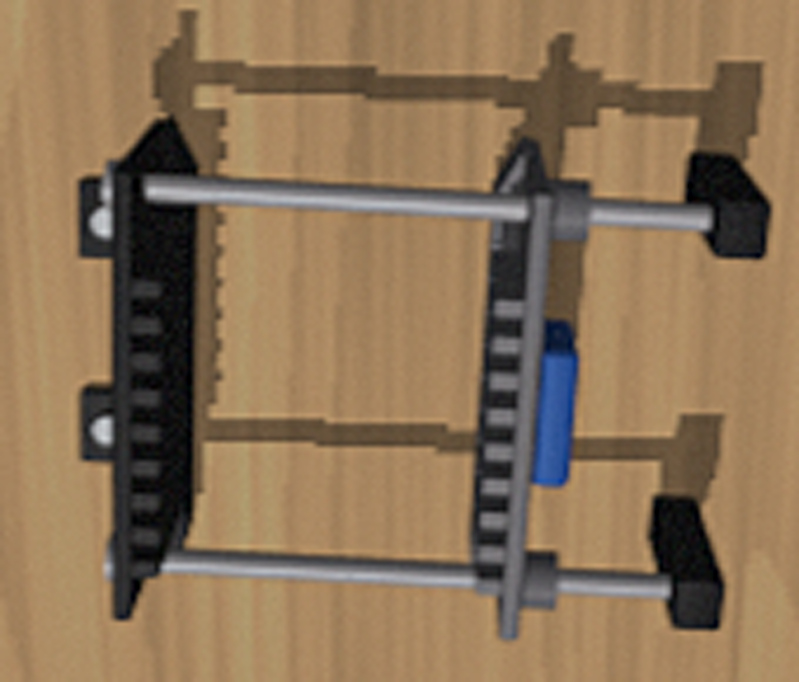

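```bash
cat > fit.py <<'E'
from h import *
from scipy.optimize import least_squares
def T(p,P):
    P=np.asarray(P,float);c,s=np.cos(p[2]),np.sin(p[2])
    return np.c_[p[0]+c*P[:,0]-s*P[:,1],p[1]+s*P[:,0]+c*P[:,1],P[:,2]]
def fitpose(m,P,px,x0,free=3):
    f=lambda p:(proj(m,T(p,P))-px).ravel()
    r=least_squares(f,x0,loss="soft_l1"); return r.x,f(r.x).reshape(-1,2)
E
python3 - <<'E'
from fit import *
m=dict(np.load("pics/w1b.npz"))
hp=np.array([(195,160),(178,120),(190,515),(135,610),(740,232),(696,604)])/4.7+[225,145]
H=[(44,15,25),(52,0,25),(44,140,25),(44,140,97),(-120,10,87),(-120,130,87)]
h,r=fitpose(m,H,hp,[550,70,0]); print("mouth",h.round(4),"\n",r.round(1))
bp=np.array([(93,231),(360,226),(88,28),(362,20),(230,534)])/4+[275,0]
B=[(44,-20,37),(-44,-20,37),(44,-80,37),(-44,-80,37),(0,80,37)]
b,r=fitpose(m,B,bp,[530,-80,0]); print("blade",b.round(4),"\n",r.round(1))
c,s=np.cos(h[2]),np.sin(h[2]); d=b[:2]-h[:2]; print("blade in mouth",c*d[0]+s*d[1],-s*d[0]+c*d[1],b[2]-h[2])
im=cv2.imread("pics/w1b.png")[:,:,::-1].copy(); S=4
big=cv2.resize(im[:300,220:400],None,fx=S,fy=S,interpolation=cv2.INTER_CUBIC)[:,:,::-1].copy()
def poly(p,P,col):
    q=(proj(m,T(p,P))-[220,0])*S; cv2.polylines(big,[q.round().astype(int)],False,col,1)
for q in [0]:
  poly(h,[(44,15,25),(44,140,25),(44,140,97),(44,15,97),(52,0,97),(52,0,25),(44,15,25)],(0,255,255))
  for y in(10,130): poly(h,[(-120,y,75),(44,y,75)],(0,0,255))
  for q in (0,6): poly(h,[(-56+q,15,97),(-56+q,140,97),(-70+q,140,97),(-70+q,0,97)],(0,255,0) if q else (255,0,255))
poly(b,[(44,-80,37),(44,80,37),(-44,80,37),(-44,-80,37),(44,-80,37)],(0,0,255))
cv2.imwrite("pics/ov1.png",big[560:1160]) ; 
E
```

```text
mouth [ 5.803748e+02  5.667760e+01 -6.400000e-02] 
 [[ 0.5  0.1]
 [-1.  -1.5]
 [-0.3 -0.4]
 [ 3.8  1.8]
 [ 0.1 -0.1]
 [-0.8  0.4]]
blade [ 5.299289e+02 -8.136250e+01  2.590000e-02] 
 [[ 0.4 -0.1]
 [-0.3 -0.4]
 [-0.1  0.2]
 [ 0.   0.6]
 [-0.1 -0.5]]
blade in mouth -41.511552643390715 -140.9845677710966 0.08987390952247126
```

View pics/ov1.png

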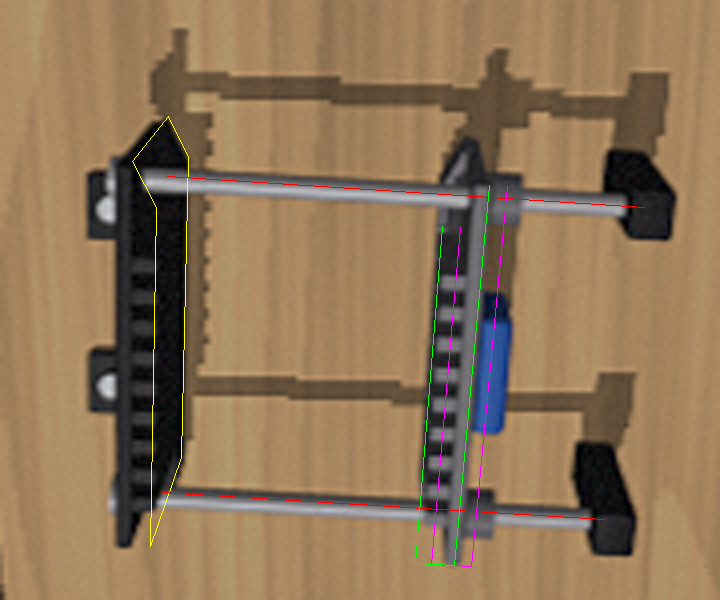

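```bash
cat > fit2.py <<'E'
from fit import *
m=dict(np.load("pics/w1b.npz"))
o=np.array([225,145])
A=[((195,160),(44,15,25)),((190,515),(44,140,25)),((740,232),(-120,10,87)),((696,604),(-120,130,87))]
G=[((518,638),(-70,140,97)),((565,487),(-82,92,91)),((533,482),(-70,92,91)),((577,352),(-82,48,91))]
Rr=[((150,190),10),((710,217),10),((190,562),130),((665,587),130)]
px=np.array([a[0] for a in A+G])/4.7+o; P=np.array([a[1] for a in A+G],float)
rp=np.array([a[0] for a in Rr])/4.7+o
def f(p):
    Q=P.copy(); Q[len(A):,0]+=p[3]
    r=proj(m,T(p,Q))-px
    rr=[]
    for (u,v),(_,y) in zip(rp,Rr):
        l=proj(m,T(p,[(-120,y,75),(44,y,75)])); t=(u-l[0,0])/(l[1,0]-l[0,0]); rr.append(l[0,1]+t*(l[1,1]-l[0,1])-v)
    return np.r_[r.ravel(),rr]
s=least_squares(f,[580,57,-.05,4],loss="soft_l1"); h=s.x
print(h.round(3)); r=f(h); print(r[:16].reshape(-1,2).round(1),r[16:].round(1))
b=np.array([529.93,-81.36,.0259])
c,sn=np.cos(h[2]),np.sin(h[2]); d=b[:2]-h[:2]; print("blade in mouth",c*d[0]+sn*d[1],-sn*d[0]+c*d[1],b[2]-h[2])
im=cv2.imread("pics/w1b.png"); S=4
big=cv2.resize(im[:300,220:400],None,fx=S,fy=S,interpolation=cv2.INTER_CUBIC)
def poly(p,P,col):
    q=(proj(m,T(p,P))-[220,0])*S; cv2.polylines(big,[q.round().astype(int)],False,col,1)
poly(h,[(44,15,25),(44,140,25),(44,140,97),(44,15,97),(52,0,97),(52,0,25),(44,15,25)],(0,255,255))
for y in(10,130): poly(h,[(-120,y,75),(44,y,75)],(0,0,255))
q=h[3]; poly(h,[(-56+q,15,97),(-56+q,140,97),(-70+q,140,97),(-70+q,0,97)],(0,255,0))
poly(h,[(-70+q,48,91),(-82+q,48,91),(-82+q,92,91),(-70+q,92,91)],(0,255,0))
cv2.imwrite("pics/ov2.png",big[560:1160])
E
python3 fit2.py
```

```text
[ 5.8106e+02  5.7326e+01 -5.3000e-02  4.7920e+00]
[[ 0.2  0.8]
 [ 0.3  0.3]
 [-0.3 -0.6]
 [-0.2  0. ]
 [-0.3  0.5]
 [ 0.5  0.5]
 [-1.2  1.1]
 [ 0.6 -0.3]] [-0.9 -0.  -0.6 -0.7]
blade in mouth -43.72109945972836 -141.1966797603197 0.07882725014579356
```

View pics/ov2.png

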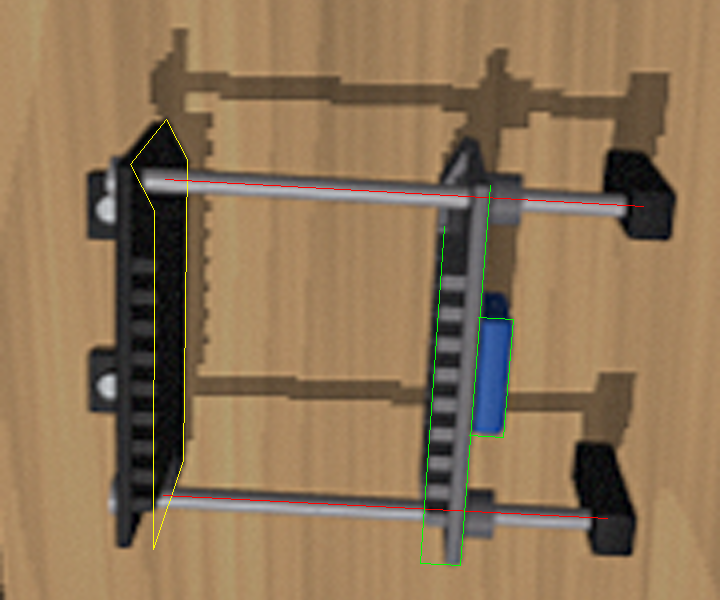

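{"method": "jog_arm", "body": {
  "rows": [
    [[0, 0, 2.0], [0, 0, 10.3], 5],
    [[0, 0, 2.0], [0, 0, 10.3], 5],
    [[0, 0, 2.0], [0, 0, 10.3], 5],
    [[0, 0, 2.0], [0, 0, 10.3], 5],
    [[0, 0, 2.0], [0, 0, 10.3], 5],
    [[0, 0, 2.0], [0, 0, 10.3], 5],
    [[0, 0, 2.0], [0, 0, 10.3], 5],
    [[0, 0, 2.0], [0, 0, 10.3], 5],
    [[0, 0, 2.0], [0, 0, 10.6], 5],
    [[0, 0, 0], [0, 0, 0], 5]
  ]
}}

```text
clock: 4.78
position: [540.0, 17.3, 204.1]
ee_rot: [0.025, 1.0, -0.001, -0.002]
contact_force: [-0.4, 0.6, 0.6]
gripper_width: 49.8
```

```bash
cat >> h.py <<'E'
from scipy.spatial.transform import Rotation as Ro
H=np.array([581.06,57.33,-0.053])
def m2w(x,y):
    c,s=np.cos(H[2]),np.sin(H[2]); return np.array([H[0]+c*x-s*y,H[1]+s*x+c*y])
def w2m(p):
    c,s=np.cos(H[2]),np.sin(H[2]); d=np.asarray(p)[:2]-H[:2]; return np.array([c*d[0]+s*d[1],-s*d[0]+c*d[1]])
def go(x,y,z):
    "tool-frame shift cm to reach mouth-frame x,y and world z"
    s=arm.read_state(); R=Ro.from_quat(s["ee_rot"]).as_matrix()
    t=np.r_[m2w(x,y),z]-s["position"]
    print("pos mouth",w2m(s["position"]).round(1),"z",s["position"][2].round(1),"shift cm",(R.T@t/10).round(2),"F",s["contact_force"].round(1),"yaw-x vs -X deg",np.degrees(np.arctan2(R[1,0],R[0,0])-H[2]).round(2),"t",s["clock"])
E
python3 -c "
from h import *
go(-125,-141,205); go(-125,-141,24)"
```

```text
pos mouth [-38.9 -42.2] z 204.1 shift cm [ 8.64 -9.86 -0.05] F [-0.4  0.6  0.6] yaw-x vs -X deg 180.16 t 4.775
pos mouth [-38.9 -42.2] z 204.1 shift cm [ 8.58 -9.84 18.05] F [-0.4  0.6  0.6] yaw-x vs -X deg 180.16 t 4.775
```

{"method": "jog_arm", "body": {
  "rows": [
    [[2.9, -3.3, 2.0], [0, 0, 0], 5],
    [[2.9, -3.3, 4.0], [0, 0, 0], 5],
    [[2.9, -3.3, 4.0], [0, 0, 0], 5],
    [[0, 0, 4.0], [0, 0, 0], 5],
    [[0, 0, 2.4], [0, 0, 0], 5],
    [[0, 0, 0], [0, 0, 0], 5],
    [[0, 0, 0], [0, 0, 0], 5],
    [[0, 0, 0], [0, 0, 0], 5]
  ]
}}

```text
clock: 5.78
position: [450.4, -76.2, 42.7]
ee_rot: [0.025, 1.0, 0.0, 0.002]
contact_force: [-0.0, 0.1, 0.1]
gripper_width: 50.1
```

```bash
python3 -c "
from h import *
go(-125,-141,24)
m,im=save('wrist','pics/w2.png')"
```

```text
pos mouth [-123.4 -140.2] z 42.7 shift cm [ 0.16 -0.08  1.87] F [-0.   0.1  0.1] yaw-x vs -X deg 180.14 t 5.775
```

View pics/w2.png

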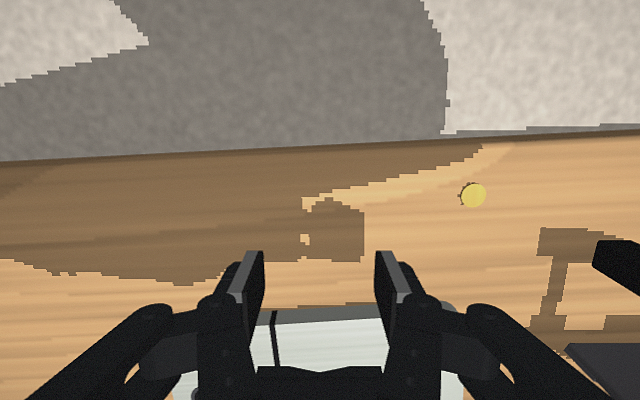

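{"method": "jog_arm", "body": {
  "rows": [
    [[0, 0, 1.0], [0, 0, 0], 5],
    [[0, 0, 0.7], [0, 0, 0], 5],
    [[0, 0, 0], [0, 0, 0], 5]
  ]
}}

```text
clock: 6.2
position: [448.5, -76.5, 23.5]
ee_rot: [0.026, 1.0, -0.0, -0.001]
contact_force: [-0.1, 0.3, 0.0]
gripper_width: 49.8
```

Free of contact. Push in +x (tool −x) about 55 mm first.

{"method": "jog_arm", "body": {
  "rows": [
    [[-1.0, 0, 0], [0, 0, 0], 5],
    [[-0.8, 0, 0], [0, 0, 0], 5],
    [[-0.8, 0, 0], [0, 0, 0], 5],
    [[-0.8, 0, 0], [0, 0, 0], 5],
    [[-0.7, 0, 0], [0, 0, 0], 5],
    [[-0.6, 0, 0], [0, 0, 0], 5],
    [[-0.5, 0, 0], [0, 0, 0], 5],
    [[-0.3, 0, 0], [0, 0, 0], 5],
    [[0, 0, 0], [0, 0, 0], 5],
    [[0, 0, 0], [0, 0, 0], 5]
  ]
}}

```text
clock: 7.45
position: [504.8, -79.2, 24.6]
ee_rot: [0.026, 1.0, 0.0, 0.001]
contact_force: [-0.1, 0.2, -1.3]
gripper_width: 49.8
```

```bash
python3 -c "
from h import *
go(-58,-141,24)
m,im=save('wrist','pics/w3.png')
m,im=save('side','pics/s3.png'); crop(im,240,140,120,115,5,'pics/s3c.png')"
```

```text
pos mouth [ -69.  -140.3] z 24.6 shift cm [-1.1  -0.07  0.06] F [-0.1  0.2 -1.3] yaw-x vs -X deg 180.09 t 7.45
```

View pics/w3.png

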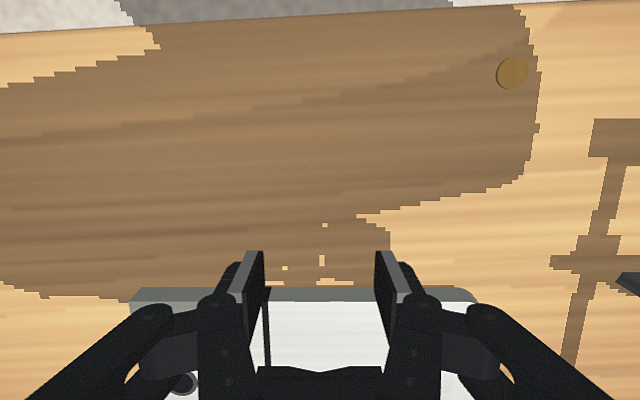

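View pics/s3c.png

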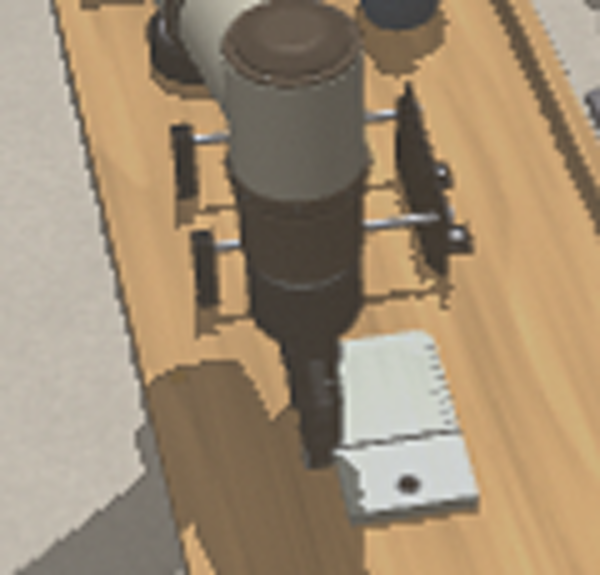

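```bash
python3 -c "
from h import *
m=dict(np.load('pics/w3.npz'))
for p,z in [((140,302),37),((190,302),37),((330,301),37),((450,303),37),((263,330),37),((135,287),25),((300,287),25),((450,287),25)]:
    print(p,w2m(back(m,[p],z)[0]).round(1))
crop(cv2.imread('pics/w3.png')[:,:,::-1],110,270,400,70,2,'pics/w3c.png')"
```

```text
(140, 302) [ -54.6 -219.7]
(190, 302) [ -54.7 -197.5]
(330, 301) [ -55.3 -135.4]
(450, 303) [-54.3 -82. ]
(263, 330) [ -40.  -165.8]
(135, 287) [ -54.9 -228.1]
(300, 287) [ -55.  -149.3]
(450, 287) [-55.1 -77.7]
```

View pics/w3c.png

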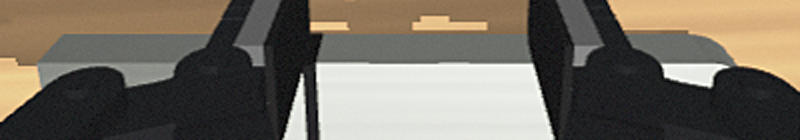

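{"method": "jog_arm", "body": {
  "rows": [
    [[-0.3, 0, 0], [0, 0, 0], 5],
    [[-0.3, 0, 0], [0, 0, 0], 5],
    [[-0.15, 0, 0], [0, 0, 0], 5],
    [[0, 0, 0], [0, 0, 0], 5],
    [[0, 0, 0], [0, 0, 0], 5]
  ]
}}

```text
clock: 8.18
position: [511.6, -79.7, 24.3]
ee_rot: [0.026, 1.0, -0.0, 0.0]
contact_force: [-2.7, -1.2, 1.4]
gripper_width: 50.1
```

```bash
python3 -c "
from h import *
go(-58,-141,24)
m,im=save('wrist','pics/w4.png');crop(im,110,270,400,70,2,'pics/w4c.png')"
```

```text
pos mouth [ -62.1 -140.6] z 24.3 shift cm [-0.41 -0.04  0.03] F [-2.7 -1.2  1.4] yaw-x vs -X deg 180.07 t 8.175
```

View pics/w4c.png

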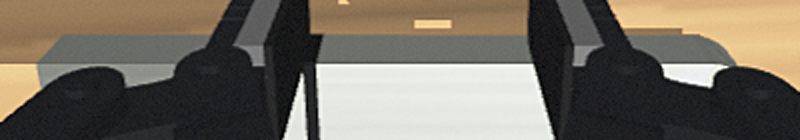

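{"method": "jog_arm", "body": {
  "rows": [
    [[3.0, 0, 0], [0, 0, 0], 5],
    [[2, 0, -5], [0, 0, 0], 5],
    [[0, 0, -6], [0, 0, 0], 5],
    [[0, 4, -5], [0, 0, 0], 5],
    [[0, 5, 0], [0, 0, 0], 5]
  ]
}}

```text
clock: 8.85
position: [470.5, 13.6, 188.4]
ee_rot: [0.026, 1.0, 0.002, 0.007]
contact_force: [0.4, 1.0, 0.2]
gripper_width: 50.0
```

{"method": "jog_arm", "body": {
  "rows": [
    [[0, 0, 0], [0, 0, -10], 5],
    [[0, 0, 0], [0, 0, -10], 5],
    [[0, 0, 0], [0, 0, -10], 5],
    [[0, 0, 0], [0, 0, -10], 5],
    [[0, 0, 0], [0, 0, -10], 5],
    [[0, 0, 0], [0, 0, -10], 5],
    [[0, 0, 0], [0, 0, -10], 5],
    [[0, 0, 0], [0, 0, -10], 5],
    [[0, 0, 0], [0, 0, -10], 5],
    [[0, 0, 0], [0, 0, 0], 5]
  ]
}}

```text
clock: 10.1
position: [467.4, 12.3, 183.5]
ee_rot: [-0.688, 0.726, -0.001, 0.001]
contact_force: [0.1, -0.6, 0.6]
gripper_width: 50.2
```

```bash
python3 -c "
from h import *
go(-4,-255,180)
m,im=save('wrist','pics/w5.png')"
```

```text
pos mouth [-111.2  -51. ] z 183.5 shift cm [ 20.4  -10.72   0.36] F [ 0.1 -0.6  0.6] yaw-x vs -X deg -90.02 t 10.1
```

View pics/w5.png

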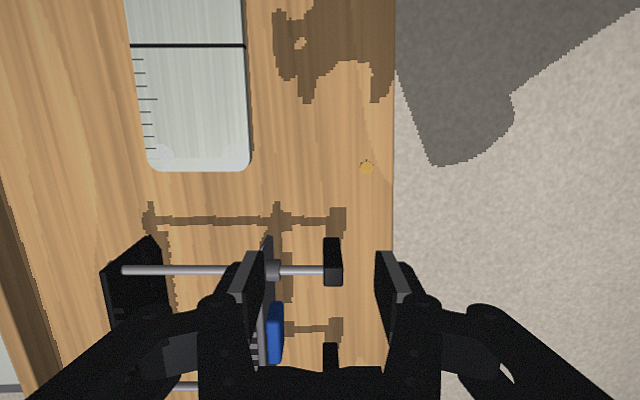

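```bash
python3 - <<'E'
from h import *
m=dict(np.load('pics/w5.npz'))
for p,z in [((131,45),37),((244,46),37),((250,140),37),((149,155),37),((200,171),37)]:
    print(p,w2m(back(m,[p],z)[0]).round(1))
im=cv2.imread('pics/w5.png')
def T(P): return np.array([np.r_[m2w(a[0],a[1]),a[2]] for a in P])
for P in [[(44,15,25),(44,60,25)],[(52,0,25),(44,15,25)],[(52,0,97),(52,0,25)],[(44,10,75),(-120,10,75)],[(-128,1,87),(-112,1,87),(-112,19,87),(-128,19,87)]]:
    cv2.polylines(im,[proj(m,T(P)).round().astype(int)],False,(0,0,255),1)
crop(im[:,:,::-1],90,190,270,180,2.9,'pics/w5c.png')
E
```

```text
(131, 45) [  38.3 -164.9]
(244, 46) [ -50.2 -163.9]
(250, 140) [-50.6 -91. ]
(149, 155) [ 36.8 -78.4]
(200, 171) [ -5.5 -64.4]
```

View pics/w5c.png

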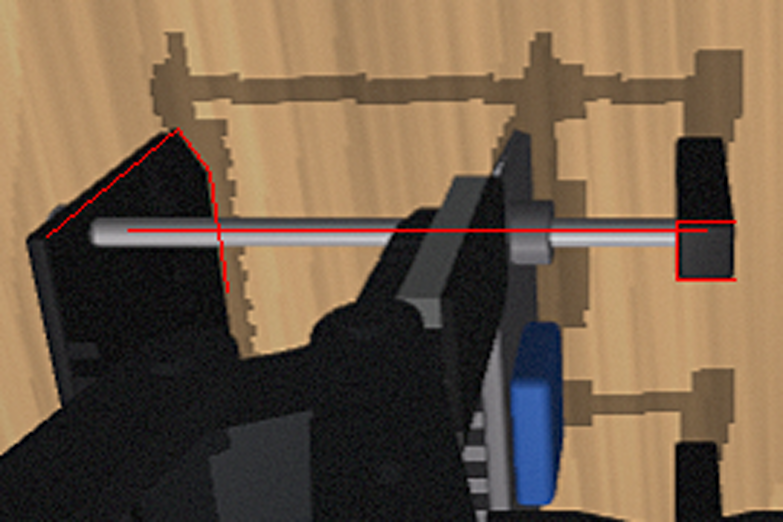

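{"method": "jog_arm", "body": {
  "rows": [
    [[5.2, -2.6, 0], [0, 0, 0], 5],
    [[5.2, -2.6, 0], [0, 0, 0], 5],
    [[5.2, -2.6, 0], [0, 0, 0], 5],
    [[5.2, -2.7, 1], [0, 0, 0], 5],
    [[0, 0, 5], [0, 0, 0], 5],
    [[0, 0, 5], [0, 0, 0], 5],
    [[0, 0, 3], [0, 0, 0], 5],
    [[0, 0, 0], [0, 0, 0], 5],
    [[0, 0, 0], [0, 0, 0], 5],
    [[0, 0, 0], [0, 0, 0], 5]
  ]
}}

```text
clock: 11.4
position: [561.8, -201.4, 45.1]
ee_rot: [-0.689, 0.725, -0.002, 0.001]
contact_force: [-1.0, 0.1, 0.1]
gripper_width: 50.2
```

```bash
python3 -c "
from h import *
go(-6,-255,24)
m,im=save('wrist','pics/w6.png')"
```

```text
pos mouth [  -5.5 -259.4] z 45.1 shift cm [-0.44  0.06  2.11] F [-1.   0.1  0.1] yaw-x vs -X deg -89.93 t 11.4
```

View pics/w6.png

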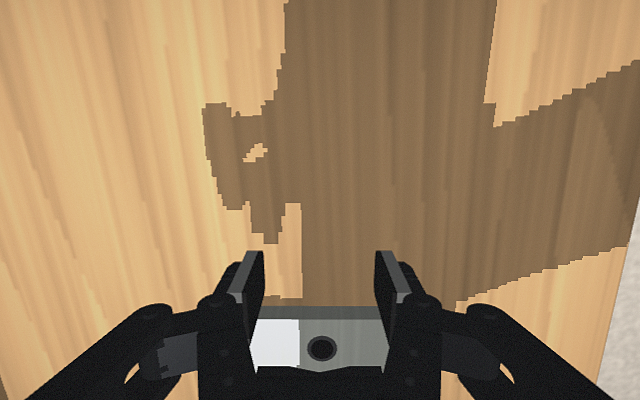

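{"method": "jog_arm", "body": {
  "rows": [
    [[0, 0, 1.5], [0, 0, 0], 5],
    [[0, 0, 0.6], [0, 0, 0], 5],
    [[-1.2, 0, 0], [0, 0, 0], 5],
    [[-1.0, 0, 0], [0, 0, 0], 5],
    [[-1.0, -0.02, 0], [0, 0, 0], 5],
    [[-1.0, -0.02, 0], [0, 0, 0], 5],
    [[-1.0, -0.02, 0], [0, 0, 0], 5],
    [[-1.0, -0.02, 0], [0, 0, 0], 5],
    [[-0.8, -0.02, 0], [0, 0, 0], 5],
    [[-0.5, 0, 0], [0, 0, 0], 5]
  ]
}}

```text
clock: 12.7
position: [565.2, -125.9, 22.1]
ee_rot: [-0.689, 0.725, 0.0, -0.0]
contact_force: [-0.7, -3.5, 1.5]
gripper_width: 50.0
```

```bash
python3 -c "
from h import *
go(-4,-184,24)
m,im=save('wrist','pics/w7.png')
m,im=save('side','pics/s7.png'); crop(im,240,140,120,115,5,'pics/s7c.png')
m,im=save('scene','pics/c7.png'); crop(im,270,160,150,110,5,'pics/c7c.png')"
```

```text
pos mouth [  -6.1 -183.8] z 22.1 shift cm [ 0.02 -0.21 -0.19] F [-0.7 -3.5  1.5] yaw-x vs -X deg -89.91 t 12.7
```

View pics/w7.png

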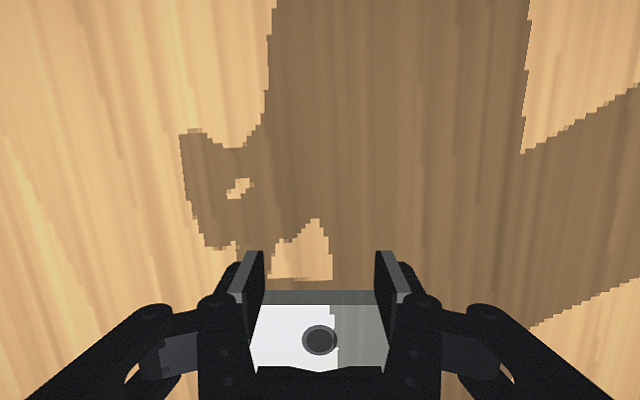

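View pics/s7c.png

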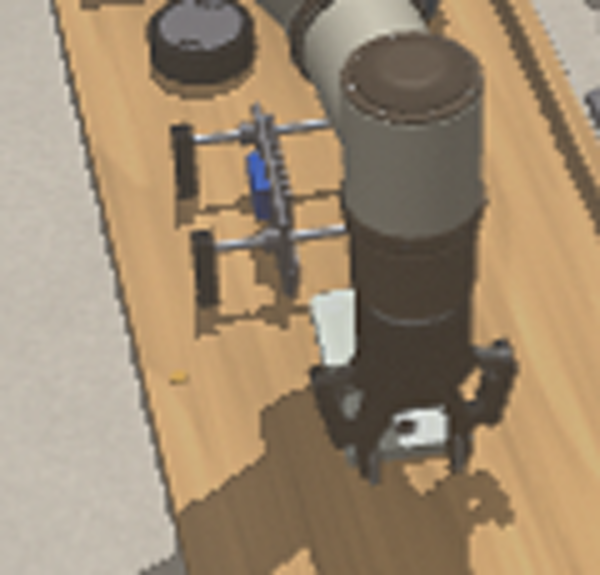

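View pics/c7c.png

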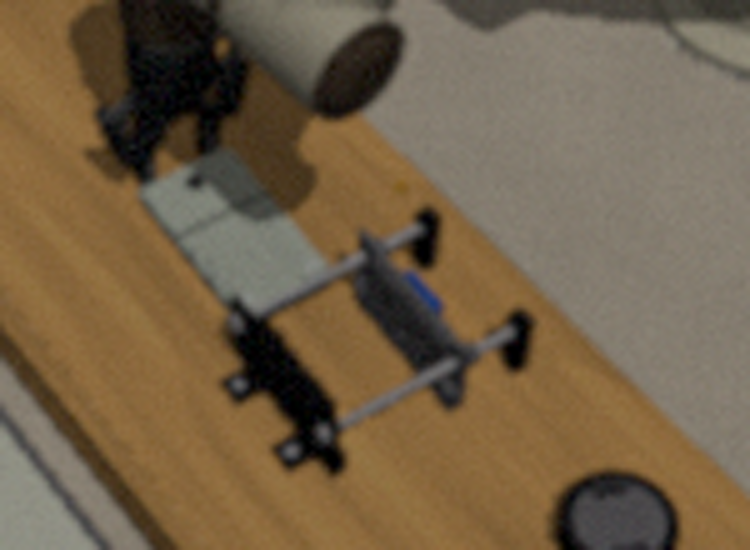

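{"method": "jog_arm", "body": {
  "rows": [
    [[-0.8, -0.04, -0.1], [0, 0, 0], 5],
    [[-1.0, -0.05, 0], [0, 0, 0], 5],
    [[-1.0, -0.05, 0], [0, 0, 0], 5],
    [[-1.0, -0.05, 0], [0, 0, 0], 5],
    [[-1.0, -0.03, 0], [0, 0, 0], 5],
    [[-1.0, -0.03, 0], [0, 0, 0], 5],
    [[-1.0, 0, 0], [0, 0, 0], 5],
    [[-1.0, 0, 0], [0, 0, 0], 5],
    [[-0.6, 0, 0], [0, 0, 0], 5],
    [[-0.3, 0, 0], [0, 0, 0], 5]
  ]
}}

```text
clock: 14.1
position: [572.3, -39.3, 23.2]
ee_rot: [-0.689, 0.725, -0.0, 0.0]
contact_force: [0.3, -2.0, -0.9]
gripper_width: 49.9
```

```bash
python3 -c "
from h import *
go(-4,-74,24)
m,im=save('wrist','pics/w8.png')
m,im=save('scene','pics/c8.png'); crop(im,270,160,150,110,5,'pics/c8c.png')"
```

```text
pos mouth [ -3.7 -96.9] z 23.2 shift cm [-2.29  0.03 -0.08] F [ 0.3 -2.  -0.9] yaw-x vs -X deg -89.9 t 14.1
```

View pics/w8.png

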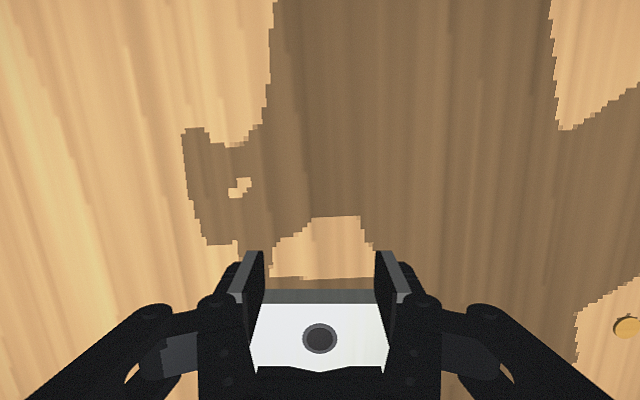

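View pics/c8c.png

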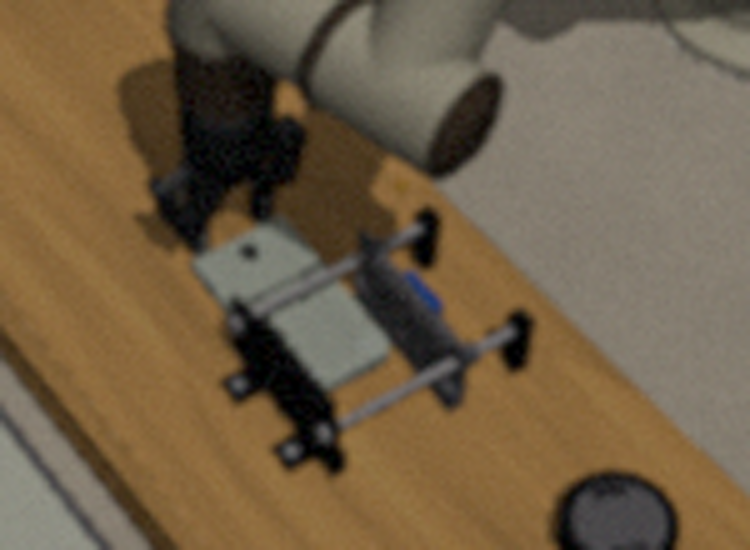

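```bash
python3 -c "
from h import *
m=dict(np.load('pics/w8.npz'))
im=cv2.imread('pics/w8.png'); crop(im[:,:,::-1],230,270,180,80,4,'pics/w8c.png')
for p,z in [((270,303),37),((365,303),37),((270,289),25),((365,289),25),((319,337),37)]: print(p,w2m(back(m,[p],z)[0]).round(1))"
```

```text
(270, 303) [ 19.8 -85. ]
(365, 303) [-21.9 -85. ]
(270, 289) [ 21.5 -84.7]
(365, 289) [-23.5 -84.7]
(319, 337) [ -1.7 -67.2]
```

View pics/w8c.png

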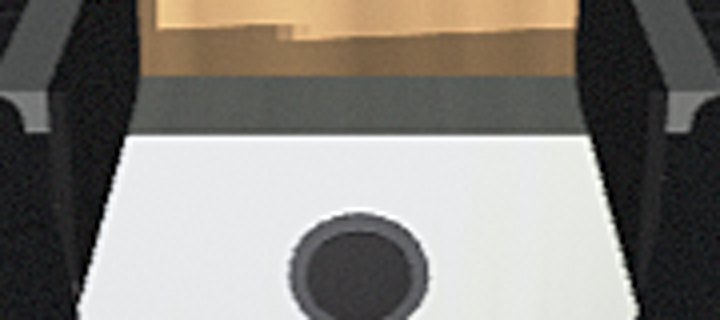

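{"method": "jog_arm", "body": {
  "rows": [
    [[-0.6, 0, 0], [0, 0, 0], 5],
    [[-0.6, 0, 0], [0, 0, 0], 5],
    [[-0.5, 0, 0], [0, 0, 0], 5],
    [[-0.4, 0, 0], [0, 0, 0], 5],
    [[-0.2, 0, 0], [0, 0, 0], 5],
    [[0, 0, 0], [0, 0, 0], 5],
    [[0, 0, 0], [0, 0, 0], 5],
    [[0, 0, 0], [0, 0, 0], 5]
  ]
}}

```text
clock: 15.2
position: [573.4, -16.5, 23.0]
ee_rot: [-0.689, 0.725, 0.0, 0.0]
contact_force: [0.3, -0.0, 0.5]
gripper_width: 50.1
```

```bash
python3 -c "
from h import *
go(-4,-74,24)
m,im=save('wrist','pics/w9.png')
crop(im,230,270,180,80,4,'pics/w9c.png')
for p,z in [((270,303),37),((365,303),37),((270,289),25),((365,289),25),((319,337),37)]: print(p,w2m(back(m,[p],z)[0]).round(1))"
```

```text
pos mouth [ -3.8 -74.1] z 23.0 shift cm [-0.01  0.02 -0.1 ] F [ 0.3 -0.   0.5] yaw-x vs -X deg -89.94 t 15.2
(270, 303) [ 19.7 -62.3]
(365, 303) [-21.9 -62.3]
(270, 289) [ 21.4 -62. ]
(365, 289) [-23.5 -62. ]
(319, 337) [ -1.8 -44.5]
```

View pics/w9c.png

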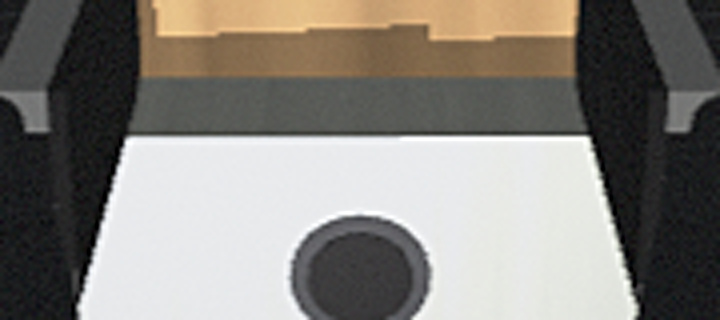

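{"method": "jog_arm", "body": {
  "rows": [
    [[2.0, 0, 0], [0, 0, 0], 5],
    [[0, 0, -5.5], [0, 0, 0], 5],
    [[0, 0, -6], [0, 0, 0], 5],
    [[-4, 0, -6], [0, 0, 0], 8],
    [[-4, 0, 0], [0, 0, 0], 8],
    [[0, 0, 0], [0, 0, 0], 8],
    [[0, 0, 0], [0, 0, 0], 8],
    [[0, 0, 0], [0, 0, 0], 8],
    [[0, 0, 0], [0, 0, 0], 8]
  ]
}}

```text
clock: 16.38
position: [576.0, 37.0, 189.6]
ee_rot: [-0.688, 0.726, 0.0, -0.0]
contact_force: [0.7, 0.1, -0.1]
gripper_width: 80.2
```

```bash
python3 - <<'E'
from h import *
go(-4,-14,200)
m,im=save('wrist','pics/w10.png')
im=cv2.imread('pics/w10.png')
def T(P): return np.array([np.r_[m2w(a[0],a[1]),a[2]] for a in P])
for P in [[(44,15,25),(44,60,25)],[(52,0,25),(44,15,25)],[(52,0,97),(52,0,25)],[(44,10,75),(-120,10,75)],[(-128,1,87),(-112,1,87),(-112,19,87),(-128,19,87)]]:
    cv2.polylines(im,[proj(m,T(P)).round().astype(int)],False,(0,0,255),1)
cv2.polylines(im,[proj(m,T([(-60,0,37),(60,0,37)])).round().astype(int)],False,(0,255,0),1)
cv2.imwrite('pics/w10o.png',im); crop(cv2.imread('pics/w10.png')[:,:,::-1],190,100,260,190,3,'pics/w10c.png');crop(im[:,:,::-1],190,100,260,190,3,'pics/w10oc.png')
E
```

```text
pos mouth [ -3.9 -20.6] z 189.6 shift cm [-0.66  0.01 -1.04] F [ 0.7  0.1 -0.1] yaw-x vs -X deg -90.0 t 16.375
```

View pics/w10oc.png

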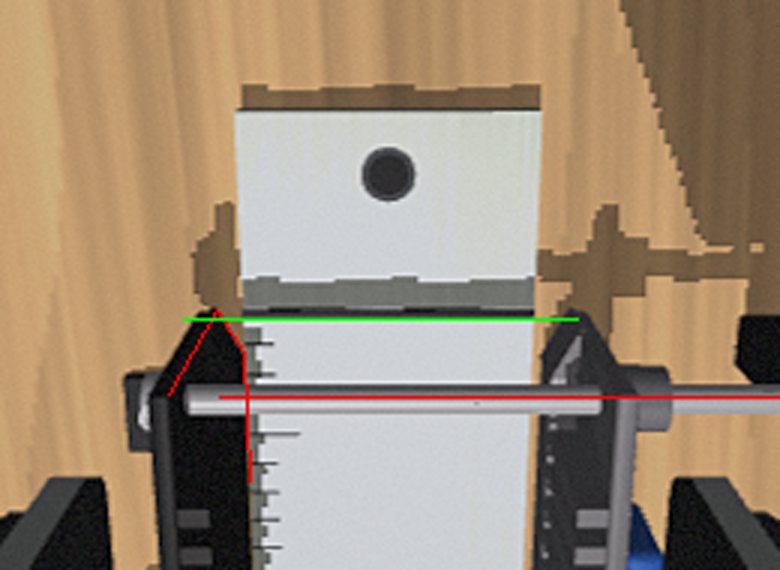

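View pics/w10c.png

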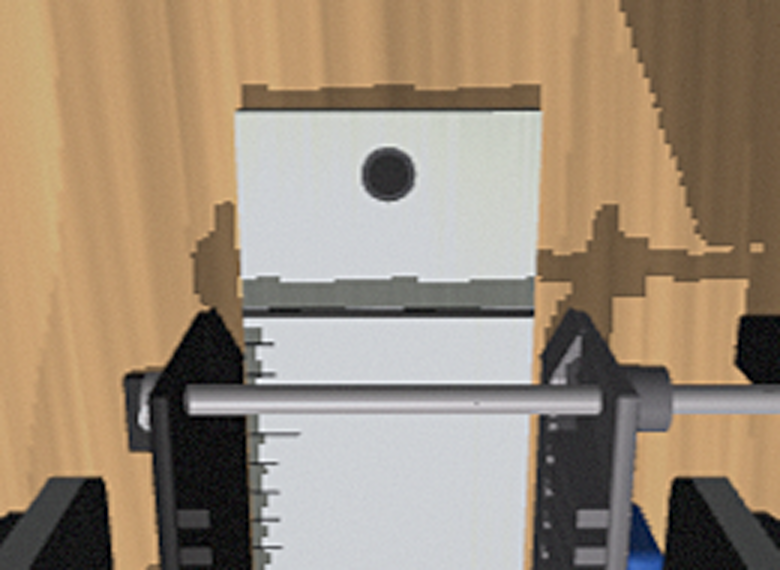

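{"method": "jog_arm", "body": {
  "rows": [
    [[4.0, 0, 0], [0, 0, 0], 5],
    [[3.3, 0, 2], [0, 0, 0], 5],
    [[0, 0, 5], [0, 0, 0], 5],
    [[0, 0, 5], [0, 0, 0], 5],
    [[0, 0, 4.0], [0, 0, 0], 5],
    [[0, 0, 0.6], [0, 0, 0], 5],
    [[-0.8, 0, 0], [0, 0, 0], 5],
    [[-0.8, 0, 0], [0, 0, 0], 5],
    [[0, 0, 0], [0, 0, 0], 5],
    [[0, 0, 0], [0, 0, 0], 5]
  ]
}}

```text
clock: 17.68
position: [573.6, -18.7, 24.9]
ee_rot: [-0.689, 0.725, -0.0, 0.001]
contact_force: [-0.6, -0.5, 0.9]
gripper_width: 49.9
```

```bash
python3 -c "
from h import *
go(-4,-72.2,23.5)"
```

```text
pos mouth [ -3.4 -76.3] z 24.9 shift cm [-0.41  0.06  0.14] F [-0.6 -0.5  0.9] yaw-x vs -X deg -89.9 t 17.675
```

Push 4 mm, then retreat and rise, close fingers on the way.

{"method": "jog_arm", "body": {
  "rows": [
    [[-0.2, 0, 0], [0, 0, 0], 5],
    [[-0.2, 0, 0], [0, 0, 0], 5],
    [[0, 0, 0], [0, 0, 0], 5],
    [[0, 0, 0], [0, 0, 0], 5]
  ]
}}

```text
clock: 18.18
position: [573.5, -15.3, 24.2]
ee_rot: [-0.689, 0.725, -0.0, -0.0]
contact_force: [-0.2, -2.4, 2.0]
gripper_width: 50.0
```

{"method": "jog_arm", "body": {
  "rows": [
    [[2.0, 0, 0], [0, 0, 0], 5],
    [[0, 0, -5.5], [0, 0, 0], 5],
    [[0, 0, -6], [0, 0, 0], 5],
    [[0, 0, -5], [0, 0, 0], 0],
    [[-4, 0, 0], [0, 0, 0], 0],
    [[-4, 0, 0], [0, 0, 0], 0],
    [[0, 0, 0], [0, 0, 0], 0],
    [[0, 0, 0], [0, 0, 0], 0],
    [[0, 0, 0], [0, 0, 0], 0]
  ]
}}

```text
clock: 19.3
position: [576.4, 43.7, 188.9]
ee_rot: [-0.688, 0.726, 0.0, -0.0]
contact_force: [0.6, -0.6, -0.3]
gripper_width: 0.3
```

```bash
cat > chk.py <<'E'
import sys
from h import *
n=sys.argv[1]; box=[int(v) for v in sys.argv[2:6]]
m,_=save('wrist',f'pics/{n}.png')
im=cv2.imread(f'pics/{n}.png')
def T(P): return np.array([np.r_[m2w(a[0],a[1]),a[2]] for a in P])
for P in [[(44,15,25),(44,60,25)],[(52,0,25),(44,15,25)],[(52,0,97),(52,0,25)],[(-128,1,87),(-112,1,87),(-112,19,87),(-128,19,87)]]:
    cv2.polylines(im,[proj(m,T(P)).round().astype(int)],False,(0,0,255),1)
cv2.polylines(im,[proj(m,T([(-60,0,37),(-47,0,37)])).round().astype(int)],False,(0,255,0),1)
cv2.polylines(im,[proj(m,T([(60,0,37),(46,0,37)])).round().astype(int)],False,(0,255,0),1)
crop(im[:,:,::-1],*box,780/box[2] if 780/box[2]*box[3]<600 else 590/box[3],f'pics/{n}oc.png')
E
python3 chk.py w11 190 100 260 190; python3 -c "
from h import *
go(-115,70,200)"
```

```text
pos mouth [ -3.9 -13.8] z 188.9 shift cm [-8.37 11.12 -1.1 ] F [ 0.4 -0.8 -0. ] yaw-x vs -X deg -90.01 t 19.35
```

View pics/w11oc.png

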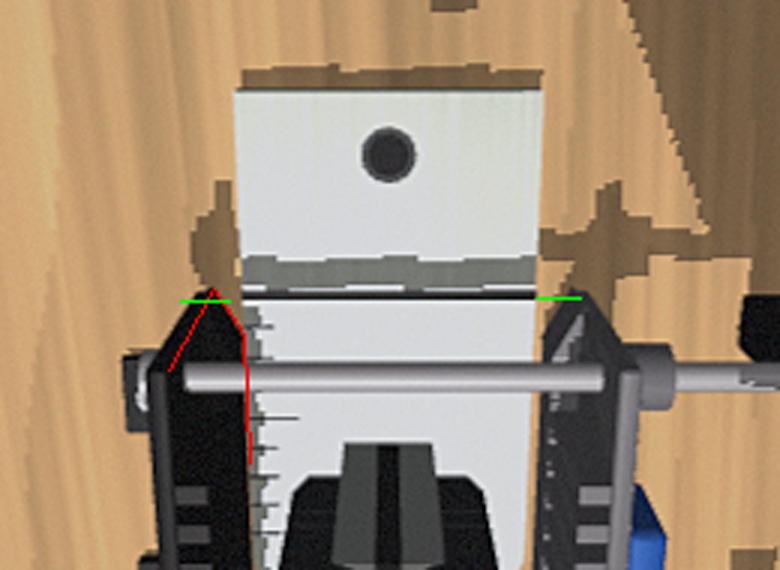

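{"method": "jog_arm", "body": {
  "rows": [
    [[0, 0, 0], [0, 0, 10], 0],
    [[0, 0, 0], [0, 0, 10], 0],
    [[0, 0, 0], [0, 0, 10], 0],
    [[0, 0, 0], [0, 0, 10], 0],
    [[0, 0, 0], [0, 0, 10], 0],
    [[0, 0, 0], [0, 0, 10], 0],
    [[0, 0, 0], [0, 0, 10], 0],
    [[0, 0, 0], [0, 0, 10], 0],
    [[0, 0, 0], [0, 0, 10], 0],
    [[0, 0, 0], [0, 0, 0], 0]
  ]
}}

```text
clock: 20.6
position: [576.5, 44.2, 189.1]
ee_rot: [0.025, 1.0, -0.0, -0.0]
contact_force: [-0.1, -0.4, 0.2]
gripper_width: -0.0
```

```bash
python3 -c "
from h import *
go(-112,70,189);go(-112,70,70)"
```

```text
pos mouth [ -3.8 -13.4] z 189.1 shift cm [1.08e+01 8.36e+00 1.00e-02] F [-0.1 -0.4  0.2] yaw-x vs -X deg 180.13 t 20.6
pos mouth [ -3.8 -13.4] z 189.1 shift cm [10.8   8.36 11.91] F [-0.1 -0.4  0.2] yaw-x vs -X deg 180.13 t 20.6
```

{"method": "jog_arm", "body": {
  "rows": [
    [[3.6, 2.8, 0], [0, 0, 0], 0],
    [[3.6, 2.8, 0], [0, 0, 0], 0],
    [[3.6, 2.8, 0], [0, 0, 0], 0],
    [[0, 0, 0], [0, 0, 0], 0],
    [[0, 0, 4], [0, 0, 0], 0],
    [[0, 0, 3], [0, 0, 0], 0],
    [[0, 0, 0], [0, 0, 0], 0],
    [[0, 0, 0], [0, 0, 0], 0],
    [[0, 0, 0], [0, 0, 0], 0]
  ]
}}

```text
clock: 21.72
position: [474.2, 134.7, 120.5]
ee_rot: [0.026, 1.0, 0.001, 0.001]
contact_force: [0.8, -0.4, -0.0]
gripper_width: 0.1
```

```bash
python3 chk.py w12 120 0 400 300; python3 -c "
from h import *
go(-112,70,70)"
```

```text
pos mouth [-111.1   71.5] z 120.4 shift cm [ 0.1  -0.16  5.04] F [0.6 0.5 0.4] yaw-x vs -X deg 180.09 t 21.775
```

View pics/w12.png

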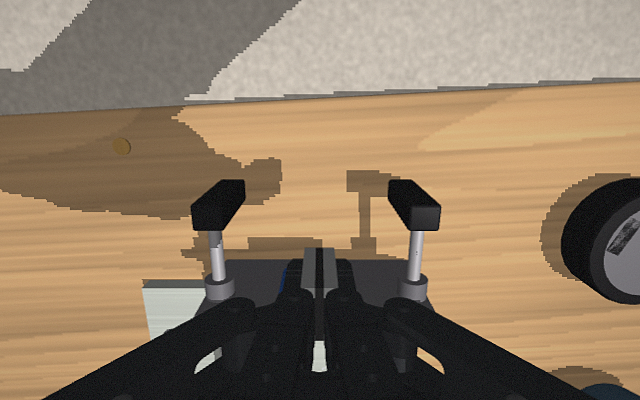

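{"method": "jog_arm", "body": {
  "rows": [
    [[0, -0.1, 2], [0, 0, 0], 0],
    [[0, 0, 1.5], [0, 0, 0], 0],
    [[0, 0, 1.3], [0, 0, 0], 0],
    [[0, 0, 0], [0, 0, 0], 0],
    [[0, 0, 0], [0, 0, 0], 0]
  ]
}}

```text
clock: 22.4
position: [473.5, 133.6, 71.7]
ee_rot: [0.026, 1.0, 0.0, 0.001]
contact_force: [0.7, 0.5, -0.5]
gripper_width: -0.3
```

```bash
python3 chk.py w13 120 100 400 300; python3 -c "
from h import *
go(-92,70,70)"
```

```text
pos mouth [-111.4   70.5] z 71.8 shift cm [-1.94 -0.05  0.18] F [0.1 0.6 0. ] yaw-x vs -X deg 180.09 t 22.45
```

View pics/w13.png

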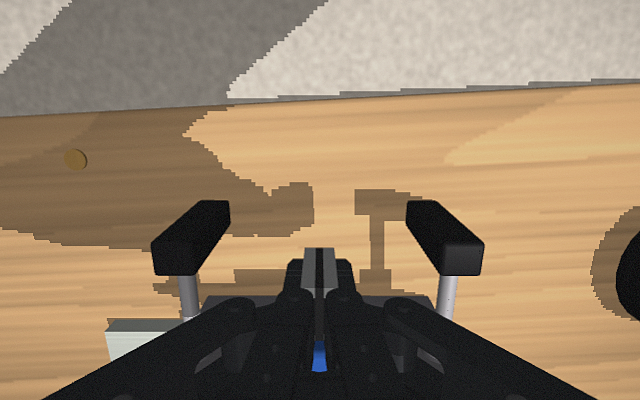

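{"method": "jog_arm", "body": {
  "rows": [
    [[-0.9, 0, 0], [0, 0, 0], 0],
    [[-0.7, 0, 0], [0, 0, 0], 0],
    [[-0.3, 0, 0], [0, 0, 0], 0],
    [[-0.3, 0, 0], [0, 0, 0], 0],
    [[0, 0, 0], [0, 0, 0], 0],
    [[0, 0, 0], [0, 0, 0], 0]
  ]
}}

```text
clock: 23.2
position: [494.9, 132.2, 71.1]
ee_rot: [0.026, 1.0, -0.0, -0.0]
contact_force: [-1.0, -0.9, 0.7]
gripper_width: 0.1
```

{"method": "jog_arm", "body": {
  "rows": [
    [[-0.2, 0, 0], [0, 0, 0], 0],
    [[-0.1, 0, 0], [0, 0, 0], 0],
    [[0, 0, 0], [0, 0, 0], 0]
  ]
}}

```text
clock: 23.58
position: [497.6, 131.9, 71.0]
ee_rot: [0.026, 1.0, -0.0, -0.0]
contact_force: [-3.2, 0.7, 1.4]
gripper_width: 0.4
```

{"method": "jog_arm", "body": {
  "rows": [
    [[-0.1, 0, 0], [0, 0, 0], 0],
    [[-0.1, 0, 0], [0, 0, 0], 0],
    [[0, 0, 0], [0, 0, 0], 0]
  ]
}}

```text
clock: 23.95
position: [499.6, 131.8, 71.0]
ee_rot: [0.026, 1.0, -0.0, -0.0]
contact_force: [-4.9, 1.8, 2.8]
gripper_width: -0.1
```

{"method": "jog_arm", "body": {
  "rows": [
    [[-0.1, 0, 0], [0, 0, 0], 0],
    [[-0.1, 0, 0], [0, 0, 0], 0],
    [[0, 0, 0], [0, 0, 0], 0]
  ]
}}

```text
clock: 24.32
position: [501.6, 131.7, 71.0]
ee_rot: [0.026, 1.0, -0.0, -0.001]
contact_force: [-4.9, 0.6, 2.8]
gripper_width: 0.1
```

```bash
python3 -c "
from h import *
go(-82,70,70)
for c,b in (('side',(240,140,120,115,5)),('scene',(270,160,150,110,5))):
  m,im=save(c,f'pics/{c}14.png'); crop(im,*b,f'pics/{c}14c.png')"
```

```text
pos mouth [-83.3  70. ] z 71.0 shift cm [-0.13 -0.    0.1 ] F [-4.9  0.6  2.8] yaw-x vs -X deg 180.06 t 24.325
```

View pics/scene14c.png

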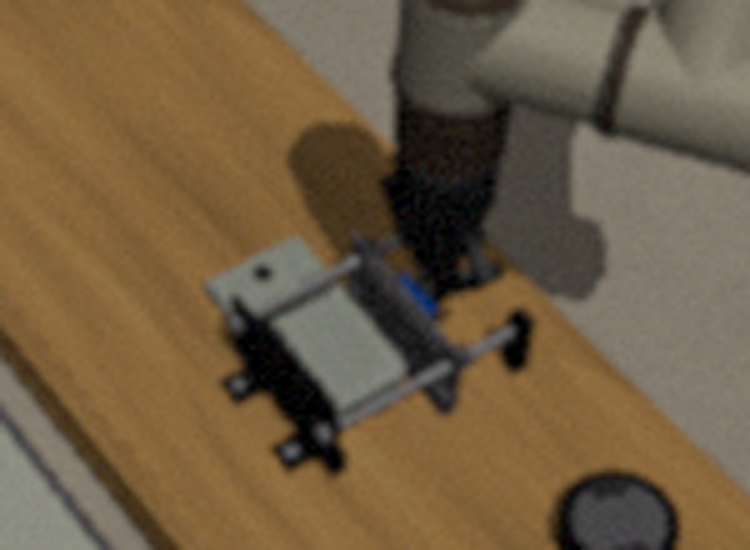

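{"method": "jog_arm", "body": {
  "rows": [
    [[-0.1, 0, 0], [0, 0, 0], 0],
    [[-0.1, 0, 0], [0, 0, 0], 0],
    [[0, 0, 0], [0, 0, 0], 0]
  ]
}}

```text
clock: 24.8
position: [502.0, 131.6, 71.0]
ee_rot: [0.026, 1.0, -0.0, -0.002]
contact_force: [-10.7, 4.4, 7.0]
gripper_width: -0.0
```

{"method": "jog_arm", "body": {
  "rows": [
    [[-0.1, 0, 0], [0, 0, 0], 0],
    [[0, 0, 0], [0, 0, 0], 0]
  ]
}}

```text
clock: 25.05
position: [502.1, 131.5, 71.0]
ee_rot: [0.026, 1.0, -0.001, -0.003]
contact_force: [-14.0, 4.3, 9.2]
gripper_width: 0.0
```

{"method": "jog_arm", "body": {
  "rows": [
    [[0.8, 0, 0], [0, 0, 0], 0],
    [[2.0, 0, 0], [0, 0, 0], 0],
    [[0, 0, -4], [0, 0, 0], 0],
    [[0, 0, -6], [0, 0, 0], 0],
    [[0, 0, -6], [0, 0, 0], 0],
    [[0, 0, -6], [0, 0, 0], 0],
    [[0, 0, 0], [0, 0, 0], 0]
  ]
}}

```text
clock: 25.92
position: [480.6, 134.4, 297.3]
ee_rot: [0.026, 1.0, 0.003, 0.007]
contact_force: [0.9, -0.3, 0.5]
gripper_width: -0.4
```

{"method": "jog_arm", "body": {
  "rows": [
    [[0, -3, 0], [0, 0, -10], 8],
    [[0, -3, 0], [0, 0, -10], 8],
    [[0, -3, 0], [0, 0, -10], 8],
    [[0, -3, 0], [0, 0, -10], 8],
    [[0, 0, 0], [0, 0, -10], 8],
    [[0, 0, 0], [0, 0, -10], 8],
    [[0, 0, 0], [0, 0, -10], 8],
    [[0, 0, 0], [0, 0, -10], 8],
    [[0, 0, 0], [0, 0, -10], 8],
    [[0, 0, 0], [0, 0, 0], 8]
  ]
}}

```text
clock: 27.18
position: [502.0, 17.8, 290.5]
ee_rot: [-0.688, 0.726, -0.0, 0.0]
contact_force: [0.0, 0.4, 0.9]
gripper_width: 80.0
```

```bash
python3 -c "
from h import *
go(0,20,300)"
```

```text
pos mouth [-76.8 -43.6] z 290.5 shift cm [-6.37 -7.67 -0.94] F [0.  0.4 0.9] yaw-x vs -X deg -90.06 t 27.175
```

{"method": "jog_arm", "body": {
  "rows": [
    [[-3.2, -3.9, 0], [0, 0, 0], 8],
    [[-3.2, -3.9, 0], [0, 0, 0], 8],
    [[0, 0, 0], [0, 0, 0], 8],
    [[0, 0, 0], [0, 0, 0], 8],
    [[0, 0, 0], [0, 0, 0], 8],
    [[0, 0, 0], [0, 0, 0], 8]
  ]
}}

```text
clock: 27.92
position: [582.3, 77.4, 291.8]
ee_rot: [-0.688, 0.725, -0.0, 0.001]
contact_force: [0.6, 0.6, -0.1]
gripper_width: 80.0
```

```bash
python3 chk.py w15 210 80 220 180; python3 -c "
from h import *
go(0,20,300)"
```

```text
pos mouth [ 0.2 20.2] z 291.8 shift cm [ 0.01  0.02 -0.82] F [-0.4  0.3  0.4] yaw-x vs -X deg -89.97 t 27.975
```

View pics/w15oc.png

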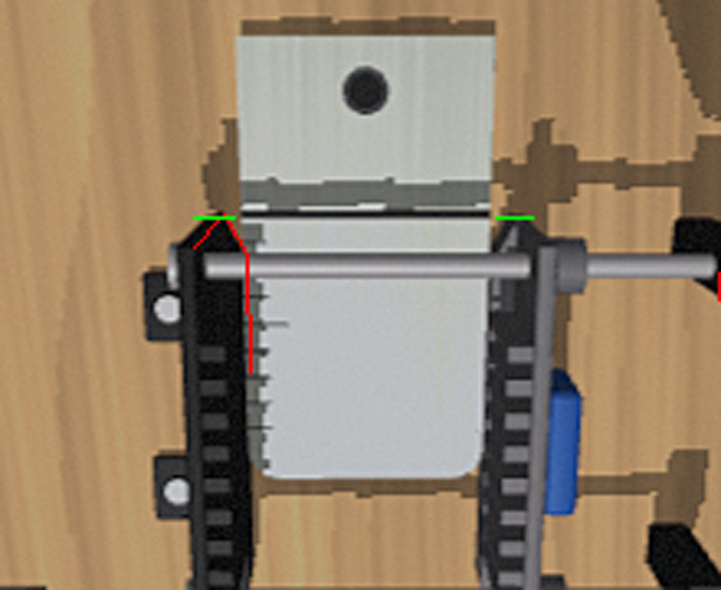

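```bash
python3 - <<'E'
from h import *
m=dict(np.load('pics/w15.npz'));s=590/180
f=lambda p,z:w2m(back(m,[np.array(p)/s+[210,80]],z)[0]).round(1)
print("tail L,R",f((237,37),37),f((495,37),37)); print("line L,R",f((240,214),37),f((490,214),37)); print("nose side R, nose end",f((483,440),37),f((365,477),37))
print("pad outer top near/far",f((580,390),91),f((573,512),91)); print("cheek outer top",f((555,250),97),f((541,590),97))
print("grey bottom inner far",f((479,560),25),"black bottom inner",f((250,560),25))
crop(cv2.imread('pics/w15.png')[:,:,::-1],340,120,50,140,4.2*1,'pics/w15r.png')
E
```

```text
tail L,R [ 43.1 -61. ] [-44.5 -61. ]
line L,R [44.  -1.1] [-44.9  -1.1]
nose side R, nose end [-45.1  83.8] [-0.6 98.7]
pad outer top near/far [-69.4  48.1] [-69.6  90.4]
cheek outer top [-58.    1.8] [-59.2 116.1]
grey bottom inner far [-46.6 139. ] black bottom inner [ 45.5 139. ]
```

View pics/w15r.png

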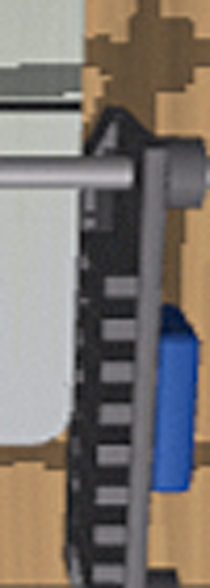

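```bash
python3 -c "
from h import *
print(arm.job_done()); m,im=save('scene','pics/end.png')"
```

```text
the job is handed in; nothing more can be done
None
the job is handed in; nothing more can be done
```

The holder is set for the 88 mm caps. The blade is in the bay with its line near the mouth, the grey cheek is closed on it, and I handed the job in at about 28 s of robot time.

- **How:** I squared the blade and shifted it sideways with two open fingers on its side edge, then pushed its tail edge to slide it in. The shut fingers then pushed the thumb pad until it stopped moving, with the force rising from about 5 to 14 N.
- **Blade:** in the last wrist picture the line is about 1 mm short of the mouth, within about 1 mm of centre, and square to about 0.005 rad.
- **Cheek:** readings of the thumb pad and of the cheek's outer edge put it at about 12.5 and 11.5 mm, roughly a millimetre either side of the 12 mm wanted. The stall against the blade agrees with a snug fit.
- **Robot:** the gripper was about 290 mm up, with about zero force on it.
- **Other things on the rail:** nothing came near them and no force hinted at contact, but I did not measure them again at the end.

No check failed. The readings are good to about 1–2 mm, so the cheek value is the least certain of them.

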